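Register a well plate against the stops of a plate imager

ROBOT

A 6-joint arm with a two-finger parallel gripper is mounted at the origin on the work surface. World frame = base frame: x ahead of the robot, y to its left, z up, the work surface at z = 0. Lengths are in mm, angles in rad, forces in N, time in s.
With the tool pointing down it reaches from about 275 to 750 mm from the base axis. Payload 10.2 kg.
Tool frame: the origin (TCP) lies between the finger pads; the fingertips stand 8 mm ahead of it and the grasp point (between the pads) lies 11 mm behind it; z points along the fingers, x is the direction in which the jaws open and shut, and the axes are right-handed (so a half turn about z gives the same grasp; the last joint's range is limited). The gripper opens to 85 mm and grips with 20 to 120 N. Pads are 22 mm wide; open, the fingers measure 114 mm over their backs; the gripper's body (76 mm by 85 mm) begins 54 mm behind the grasp point. The pads swing forward as they close: fully open they stand 13 mm farther back than shut.
Start: joints at [0.933, 0.313, 1.498, -0, 1.331, -0.223], TCP at [211.592, 480.479, 239.294] pointing down, gripper open.
Joint ranges: [-2.94, 2.94], [-0.97, 2.17], [0.19, 2.56], [-1.23, 4.37], [0.02, 3.11], [-2.88, 2.88]. Speed limits (rad/s): [2.39, 2.39, 3.01, 3.14, 3.14, 3.14].

INTERFACE

Orientations are given as a unit quaternion [w, x, y, z].
In Python, from rig import sense, eyes, ctrl gives the robot as it stands.
- The arm moves only by the tool move_arm, never from a script. Its argument "rows" is a list that holds one entry, the list of rows, each a list of 5 numbers: the shift along the tool's x, y, z in mm, then the turn about the tool's z in units of 6 degrees (1.0 is 6 degrees), then the gripper command: -1 is shut, 1 is fully open, values between are in proportion. In form: [[[dx, dy, dz, roll, jaw], ...]]. A call has 1 to 12 rows; each row is the pose to reach, as a shift and turn from the pose measured when the call began, along the tool's axes at that moment; what a row does not reach only later rows make up. A row lasts 1/8 s, in which the tool goes at most 62.5 mm and 10.7 degrees, less where a joint would pass 70% of its speed; a pose out of reach is approached as far as the arm can. A call with a gripper value outside its range is refused whole. The fingers move at their own pace and stop on an object; "squeeze" is the grip in N (left out, the last holds). Time passes only in rows, so rows that repeat a pose let the fingers close. It gives the time, the measured TCP pose, the force and the opening at its end, in the units of the state.
- sense(): the state, without advancing time (a new reading comes with each control period).
- eyes.capture(name): name is "side" or "top" or "wrist"; returns a dict with "color" (384x512x3 uint8, blue, green, red), "vertical_fov" (degrees; the focal length in pixels is half the picture's height over the tangent of half this angle, whatever the lens; pixels are square), "cx", "cy" (the principal point, pixels), "k1" (the pictures are not rectified: a ray, as slopes to the right and down, at radius r is drawn at 1 + k1 r^2 times it, then the intrinsics apply), "xyz" and "attitude" of the camera in the world. Camera axes: x right, y down, z forward; pixel columns grow to the right and rows downward; lengths in mm; the calibration is good to about 2 mm. A picture is of the moment at which its call begins. There is no depth.
- ctrl.finish_job(): hands the job in, once; it reports no verdict.
The state is a dict: "time_s": time; "joints": joint angles; "dq": joint speeds; "tau": joint torques, N m; "eef_pos": TCP position; "ee_rot": TCP orientation; "force": force on the tool from outside, world axes, zero at the start; "wrist_torque": the same for the moment, N m; "grip_width": opening from 0.0 (shut) to 1.0 (fully open).
Only numpy, scipy, OpenCV 4.12 (cv2) and the standard library are available. Lean on these libraries where they do the work, as an engineer would, in place of code of your own. Each camera call takes 0.05 s, during which the arm holds its last target. There are 200 camera calls.

TASK

Slide the white 24-well plate across the imager's dark loading bed until it sits square and fully home: one long edge flat against the long stop rail, and one short edge against the short end stop. Keep the plate flat on the bed all the way, let go of it at the end, and leave the bottle, the mouse and the slide box where they are.

Things in the scene. Friction and masses are not known exactly. Their poses are not given: they have to be found in the camera images.
- plate_center (a point): Centre (half-way up) of the loose 24-well plate: a closed white plastic block with 24 grey well covers on top, 0.13 to 0.25 kg, 86 mm along its own x, 128 mm along its own y, 20 mm tall, z up. It starts flat on the dark bed, its centre 25 to 50 mm short of home each way, turned up to 0.35 rad from square. Too wide for most grippers; slides with about 1 to 2 N.
- home (a point): Point on the bed's top face (40 mm above the bench) straight under the plate's centre when the plate is home against both stops; plate_center then lies 10 mm above it. Axes as the imager's: z up, x towards the stop rail, y towards the end stop. A pale glass window 66 x 106 mm, flush in the bed, is centred here.
- imager: Plate imager, fixed to the bench: white housing 240 mm along its x, 270 mm along its y, with a dark steel bed 200 x 235 mm centred on it, top 40 mm above the bench. Origin: centre of its underside; home lies at x +22, y +22 mm. Rigid aluminium stops rise 12 mm above the bed: a long rail on its +x side, a short end stop on its +y side; the other two sides are open.
- stop_rail (a point): Middle of the contact face of the long stop rail, 6 mm above the bed; the rail is 146 mm long along the imager's y, 14 mm thick along x. In home's axes this point is at x +43, y -15 mm and the rail's face runs from y -88 to +58 mm.
- end_stop (a point): Middle of the contact face of the short end stop, 6 mm above the bed; the block is 40 mm wide along the imager's x and 14 mm thick along y. In home's axes at x 0, y +64 mm.
- oil_bottle: Bystander: small amber glass bottle with black cap, 42 mm across, 85 mm tall, standing beside the imager on its +y side. Origin at the centre of its underside.
- mouse: Bystander: grey computer mouse, 105 x 60 mm, 34 mm tall, on the bench beside the imager on its -y side. Origin at the centre of its underside.
- slide_box: Bystander: closed blue slide storage box, 92 x 172 mm, 35 mm tall, on the bench beside the imager on its +y side. Origin at the centre of its underside.
There are look-alikes about, which are no part of the job. What is meant by the part that bears plate_center is not pink, and is the larger of those in its own colour.

How it is judged (in metres and radians):
At the end, for the whole second after the job is handed in: The plate lies flat on the bed (tilt under 0.03 rad, centre 7 to 13 mm above the bed), its centre within 2.5 mm of home along each of the imager's x and y axes, and square to the imager within 0.03 rad (x of plate_center in the frame of home between -0.0025 and 0.0025 m and y of plate_center in the frame of home between -0.0025 and 0.0025 m and z of plate_center in the frame of home between 0.007 and 0.013 m and angle between the x axis of plate_center and the x axis of home, either way round below 0.03 rad and angle between plate_center's own z axis and vertical below 0.03 rad); the robot touches nothing.
It fails at once if the plate is tipped by more than 0.25 rad or lifted more than 10 mm off the bed (angle between plate_center's own z axis and vertical above 0.25 rad or z of plate_center in the frame of home above 0.02 m).
It fails at once if the bottle, mouse or slide box is moved more than 20 mm (distance of any of oil_bottle, mouse, slide_box from where it was at the start of the episode above 0.02 m).
It also fails if it takes over 72 s, if anything falls off the work surface, if the arm or the gripper's body presses on something with over 40 N, if the wrist force passes 120 N, or if a joint passes its speed limit or range.

## Working session

There is one attempt and no reset: what is moved stays moved. The work goes in short steps, Python scripts to look and compute and a tool call to move; the robot and the scene stay as the last step left them, time stands still between calls to the robot, and variables do not carry over. Pictures are saved under pics/ and viewed, about 8 in all and at most 12, crops included, and the job is handed in when it is done.

Besides the shell and the picture viewer there is one more tool, called in YAML: its name, and indented under it one key for each argument. move_arm: Moves the arm, as the interface text tells. Its arguments: {"type":"object","properties":{"rows":{"type":"array","items":{"type":"array","items":{"type":"array","items":{"type":"number"}}}},"squeeze":{"type":"number"}},"required":["rows"]}

```bash
mkdir -p pics; cat > h.py <<'E'
import numpy as np, cv2
from rig import sense, eyes, ctrl
from scipy.spatial.transform import Rotation as R
def rot(q): return R.from_quat([q[1],q[2],q[3],q[0]]).as_matrix()
def cap(n):
    c=eyes.capture(n); c['n']=n; return c
def K(c):
    h,w=c['color'].shape[:2]; f=h/2/np.tan(np.radians(c['vertical_fov'])/2)
    return np.array([[f,0,c['cx']],[0,f,c['cy']],[0,0,1.]]), np.array([c['k1'],0,0,0,0.])
def ray(c,px):
    k,d=K(c); p=cv2.undistortPointsIter(np.array(px,float).reshape(-1,1,2),k,d,None,None,(3,50,1e-9)).reshape(-1,2)
    return np.c_[p,np.ones(len(p))]@rot(c['attitude']).T
def plane(c,px,z):
    r=ray(c,px); o=np.array(c['xyz']); return o+r*((z-o[2])/r[:,2])[:,None]
def proj(c,P):
    k,d=K(c); Rm=rot(c['attitude']); q=(np.array(P,float).reshape(-1,3)-np.array(c['xyz']))@Rm
    return cv2.projectPoints(q,np.zeros(3),np.zeros(3),k,d)[0].reshape(-1,2)
E
python3 - <<'E'
from h import *
print(sense())
ims=[]
for n in("top","side"):
    c=cap(n); print({k:v for k,v in c.items() if k!='color'}); ims.append(c['color']); cv2.imwrite(f'pics/{n}0.png',cv2.resize(c['color'],(800,600),interpolation=cv2.INTER_CUBIC))
E
```

```text
{'time_s': 0.0, 'joints': array([ 9.32580936e-01,  3.13438103e-01,  1.49848525e+00,  1.94477304e-05,
        1.33101521e+00, -2.23403698e-01]), 'dq': array([-0.00013387, -0.0005855 , -0.0002697 ,  0.00032405, -0.00054494,
        0.00021583]), 'tau': array([-1.33855992e-03, -4.12274909e+01, -2.59728670e+01, -3.48667090e-04,
        4.37758208e-03,  9.47535256e-06]), 'eef_pos': array([211.42915811, 480.25160136, 238.72303634]), 'ee_rot': array([ 2.24796116e-04,  8.37562297e-01,  5.46341418e-01, -6.34368095e-04]), 'force': array([-0.14368914, -0.27133566, -0.31681098]), 'wrist_torque': array([-0.00476208, -0.00518903,  0.03154427]), 'grip_width': 1.00025075896077}
{'vertical_fov': 48.82093235575228, 'cx': 251.17913274071392, 'cy': 198.5661371747876, 'k1': -0.053973396786449836, 'xyz': array([475.04554477,  68.0030341 , 967.94274276]), 'attitude': array([-0.03512464,  0.71016713, -0.70123547,  0.05193959]), 'n': 'top'}
{'vertical_fov': 51.90291473654866, 'cx': 253.0728585333358, 'cy': 188.82516630262592, 'k1': -0.044793881961531244, 'xyz': array([445.82824297, 873.79653022, 776.03179706]), 'attitude': array([ 0.04194448, -0.0729171 ,  0.90546759, -0.41599543]), 'n': 'side'}
```

View pics/top0.png

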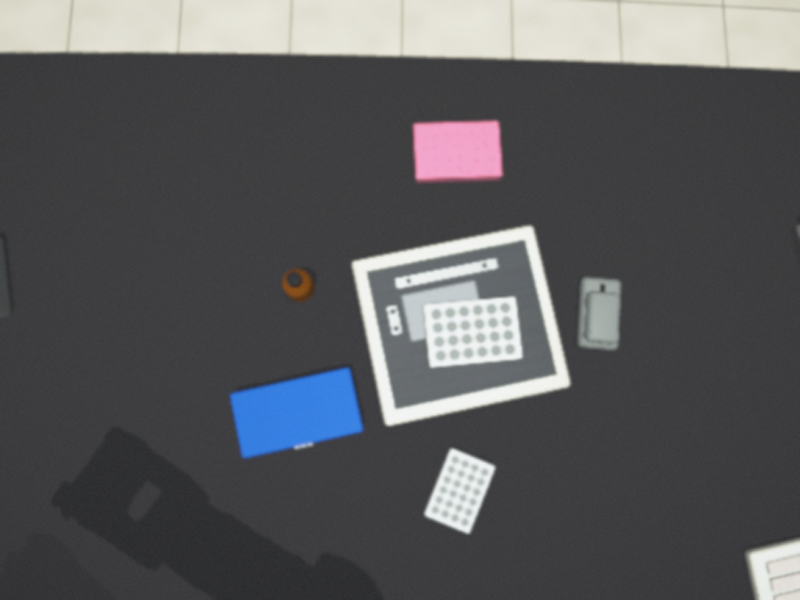

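View pics/side0.png

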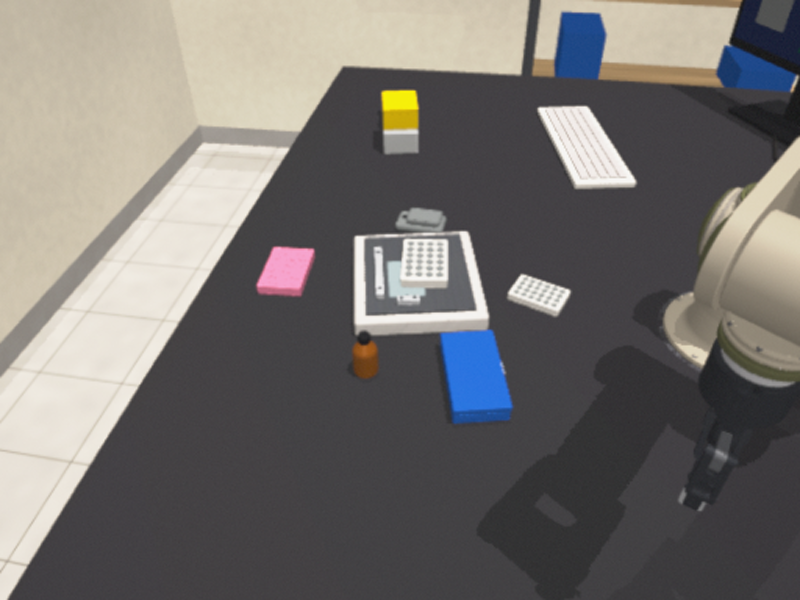

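The top view (800×600) shows three plate look-alikes: white on the bed at (473,331), smaller white on the bench at (460,490), and pink at (458,150). The one on the bed fits: it is not pink, is the larger of the two white ones, and lies on the dark bed. I'll confirm it with a crop and measure.

```bash
cat >> h.py <<'E'
def rects(c):
    """bright blobs' polygons: returns list of (area, contour, hole?)"""
    g=c['color'].min(axis=2); m=(cv2.GaussianBlur(g,(3,3),0)>150).astype(np.uint8)
    cs,hi=cv2.findContours(m,cv2.RETR_CCOMP,cv2.CHAIN_APPROX_NONE)
    return [(cv2.contourArea(k),k.reshape(-1,2),hi[0][i][3]>=0) for i,k in enumerate(cs) if cv2.contourArea(k)>60]
def rect3(c,k,z):
    P=plane(c,k,z); (ctr,sz,a)=cv2.minAreaRect(P[:,:2].astype(np.float32))
    return np.array(ctr),np.array(sz),a
E
python3 - <<'E'
from h import *
for n in("top","side"):
    c=cap(n); print(n)
    for a,k,h in rects(c):
        u=k.mean(0); 
        if a<150 and h: continue
        for z in (40,52,60): 
            if z==40 or a<6000: print(int(a),h,u.round(),z,*[np.round(v,2) for v in rect3(c,k,z)])
    if n=="top":
        cr=c['color'][130:350,210:380]; cv2.imwrite('pics/crop1.png',cv2.resize(cr,None,fx=2.7,fy=2.7,interpolation=cv2.INTER_CUBIC))
E
```

```text
top
977 False [497. 366.] 40 [ 230.7 -493.7] [74.57 79.87] 88.54
977 False [497. 366.] 52 [ 233.86 -486.44] [73.61 78.83] 88.54
977 False [497. 366.] 60 [ 235.96 -481.6 ] [72.96 78.14] 88.54
1407 False [294. 314.] 40 [341.76 -48.46] [68.13 99.41] 68.07
1407 False [294. 314.] 52 [343.49 -46.95] [67.25 98.12] 68.07
1407 False [294. 314.] 60 [344.63 -45.95] [66.66 97.26] 68.07
124 False [252. 205.] 40 [577.21  44.62] [43.5  16.92] 11.94
124 False [252. 205.] 52 [575.89  44.92] [42.94 16.7 ] 11.94
124 False [252. 205.] 60 [575.01  45.12] [42.56 16.55] 11.94
405 False [386. 203.] 40 [ 585.02 -254.89] [36.02 63.93] 85.23
405 False [386. 203.] 52 [ 583.6  -250.71] [35.55 63.1 ] 85.23
405 False [386. 203.] 60 [ 582.65 -247.93] [35.24 62.55] 85.23
3073 False [297. 208.] 40 [573.58 -52.18] [117.28 161.62] 6.11
3073 False [297. 208.] 52 [572.31 -50.62] [115.77 159.53] 6.11
3073 False [297. 208.] 60 [571.46 -49.59] [114.75 158.13] 6.11
447 False [285. 175.] 40 [645.35 -29.4 ] [ 17.67 149.9 ] 12.36
447 False [285. 175.] 52 [643.15 -28.14] [ 17.44 147.96] 12.36
447 False [285. 175.] 60 [641.68 -27
[... 1954 characters left out ...]
] 60 [-159.11 -448.71] [615.17  83.92] 57.19
76 False [257.  85.] 40 [ 698.61 -624.46] [87.04 55.3 ] 0.51
76 False [257.  85.] 52 [ 694.49 -600.03] [85.62 54.4 ] 0.51
76 False [257.  85.] 60 [ 691.74 -583.75] [84.68 53.8 ] 0.51
1803 False [374.  94.] 40 [ 224.66 -646.01] [147.35 445.28] 11.42
1803 False [374.  94.] 52 [ 228.26 -621.23] [144.94 438.02] 11.42
1803 False [374.  94.] 60 [ 230.67 -604.72] [143.34 433.18] 11.42
3553 False [400.  18.] 40 [  -69.37 -1616.25] [760.2  794.13] 87.65
3553 False [400.  18.] 52 [  -60.97 -1575.65] [747.81 781.18] 87.65
3553 False [400.  18.] 60 [  -55.37 -1548.59] [739.54 772.55] 87.65
30966 False [137.  61.] 40 [ 1201.41 -1365.56] [2027.55 2523.57] 36.61
```

View pics/crop1.png

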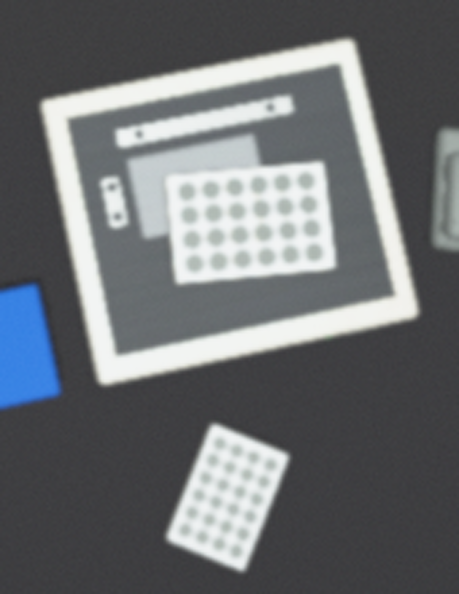

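The crop confirms the target: the larger white 24-well plate on the bed (crop px ~250,222), with the rail above it and the end stop to its left. The measured rail and stop match the imager geometry. Next, the plate pose.

```bash
cat >> h.py <<'E'
A=np.radians(12.52); C=np.array([574.2,-50.1])
Ri=np.array([[np.cos(A),-np.sin(A)],[np.sin(A),np.cos(A)]])
def w2h(p): return (np.atleast_2d(p)[:,:2]-C)@Ri-22
def h2w(p): return (np.atleast_2d(p)+22)@Ri.T+C
def tool(p):   # home-frame xy -> shift in current tool axes
    s=sense(); Rt=rot(s['ee_rot']); d=np.append(h2w(p)[0]-s['eef_pos'][:2],0); return d@Rt
def plate(c):
    g=cv2.resize(c['color'].min(axis=2),None,fx=4,fy=4,interpolation=cv2.INTER_CUBIC)
    out=[]
    for t in (185,195,205):
        k,_=cv2.findContours((g>t).astype(np.uint8),cv2.RETR_EXTERNAL if 0 else cv2.RETR_CCOMP,cv2.CHAIN_APPROX_NONE)
        for q in k:
            q=(q.reshape(-1,2)+.5)/4-.5; P=w2h(plane(c,q,60)); 
            r=cv2.minAreaRect(P.astype(np.float32))
            if min(r[1])>75 and max(r[1])<145 and np.linalg.norm(r[0])<90: out.append((t,np.round(r[0],1),np.round(r[1],1),round(r[2],2)))
    return out
E
python3 - <<'E'
from h import *
for n in("top","side"):
    c=cap(n); print(n,*plate(c),sep='\n')
    if n=='top': print(c['color'].min(axis=2)[195:225:3,225:345:4])
print(h2w([0,0]),h2w([-110,-35]),tool([-110,-35]))
E
```

```text
top
(205, array([-37.4, -31.9]), array([129.3,  88.1]), 83.52)
[[ 62  90 239 238 106 105 150 152 126 194 195 193 230 233 236 240 239 240
  231 241 207 237 191 224 187 197 227  97  97  97]
 [ 64  70 234 239 109 106 215 182 111 195 196 193 241 214 217 214 185 222
  176 229 174 218 175 205 191 194 237  97  98  98]
 [ 62  63 225 239 125 103 219 226 104 192 195 193 238 183 187 205 181 231
  183 238 203 239 227 238 238 233 237 101  99  98]
 [ 63  63 207 240 158 102 208 236 110 185 197 195 236 226 230 240 230 241
  226 241 210 231 201 203 209 178 238 103  98  97]
 [ 61  62 169 241 184 104 185 229 123 167 197 196 237 222 199 229 180 228
  177 220 178 196 187 183 215 182 240 107  99  98]
 [ 63  62 132 241 224 103 136 144 149 151 198 195 226 206 182 227 179 233
  188 233 217 231 236 232 241 225 241 117  96  93]
 [ 63  63 104 241 236 105 121 216 132 127 199 196 217 238 228 241 229 241
  225 236 219 217 223 184 227 175 234 136  97  95]
 [ 63  63  76 239 239 105 104 105 104 117 191 178 209 235 187 235 180 220
  180 199 187 180 216 178 230 179 236 149 101  98]
 [ 62  64  66 234 242 116 106 106 105 106 111 105 184 226 179 229 180 224
  202 222 231 224 240 227 242 229 240 165 100  99]
 [ 64  63  63 221 242 143 105 105 105 105 104 103 155 240 222 242 230 240
  234 225 233 201 235 180 230 177 216 205  97  99]]
side
(205, array([-37.7, -31.3]), array([131.8,  88.7]), 83.46)
[[590.90768008 -23.85398266]] [[491.11075026 -81.86753967]] [-4.01918494e+02  4.82460499e+02  1.32302140e-01]
```

```bash
python3 -c "
from h import *
print(h2w([-112,-32]),tool([-112,-32]))"
```

```text
[[488.50796829 -79.37243927]] [-4.00683937e+02  4.79072893e+02  1.32067913e-01]
```

move_arm:
  rows:
    - [[-33,40,0,-0.5,0.4],[-67,80,0,-1,0.4],[-100,120,0,-1.5,0.4],[-133,160,0,-2,0.4],[-167,200,0,-2.5,0.4],[-200,240,0,-3,0.4],[-233,280,0,-3.5,0.4],[-267,320,0,-4,0.4],[-300,360,0,-4.5,0.4],[-333,400,0,-5,0.4],[-367,440,0,-5.5,0.4],[-401,479,0,-6.05,0.4]]

```text
time_s: 1.8
eef_pos: [488.8, -81.3, 239.2]
ee_rot: [0.0, 0.625, 0.781, -0.0]
force: [0.6, 0.4, 0.5]
grip_width: 0.699
```

```bash
cat > st.py <<'E'
from h import *
s=sense(); r=rot(s['ee_rot'])
print('t',s['time_s'],'home-frame',w2h(s['eef_pos']).round(1),'z',s['eef_pos'][2].round(1),'yaw',np.degrees(np.arctan2(r[1,0],r[0,0])).round(2),'tilt',r[2].round(4),'F',s['force'].round(2),'Fh',(s['force'][:2]@Ri).round(2),'grip',round(s['grip_width'],3))
E
python3 st.py
```

```text
t 1.8 home-frame [[-112.1  -34. ]] z 239.2 yaw 102.62 tilt [-3.e-04 -2.e-04 -1.e+00] F [0.6  0.41 0.52] Fh [0.68 0.26] grip 0.699
```

move_arm:
  rows:
    - [[0,0,40,0,0.4],[0,0,80,0,0.4],[0,0,120,0,0.4],[0,0,155,0,0.4],[0,0,168,0,0.4],[0,0,176,0,0.4],[0,0,178,0,0.4],[0,0,178,0,0.4]]

```text
time_s: 2.8
eef_pos: [489.3, -81.6, 62.0]
ee_rot: [0.001, 0.625, 0.781, 0.0]
force: [0.9, -0.3, -0.2]
grip_width: 0.7
```

```bash
python3 st.py; python3 -c "
from h import *
c=cap('side'); cv2.imwrite('pics/s2.png',cv2.resize(c['color'][110:240,200:360],None,fx=4.5,fy=4.5,interpolation=cv2.INTER_CUBIC))"
```

```text
t 2.8 home-frame [[-111.7  -34.3]] z 62.0 yaw 102.62 tilt [-0.0011  0.001  -1.    ] F [ 0.94 -0.29 -0.16] Fh [ 0.86 -0.49] grip 0.7
```

View pics/s2.png

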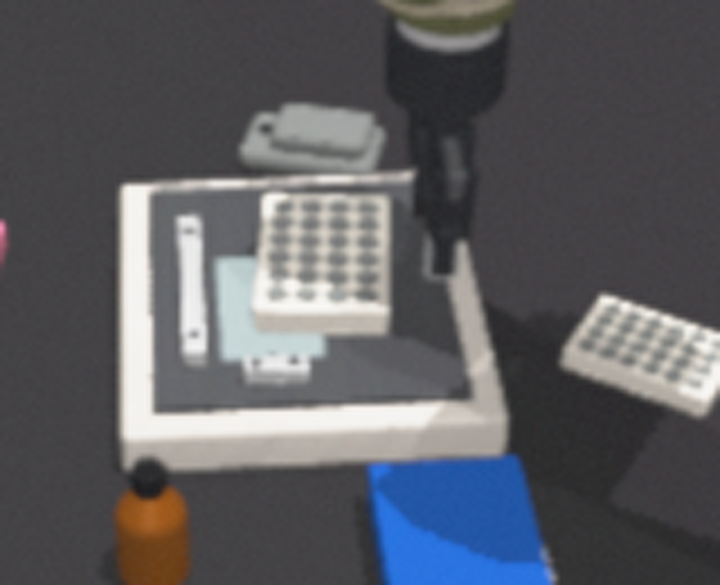

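The jaws hang over the bed on the open -x side of the plate, at crop px (440,265). Now I'll lower in small steps to find how high the tips are.

move_arm:
  rows:
    - [[0,0,4,0,0.4],[0,0,8,0,0.4],[0,0,11,0,0.4],[0,0,11,0,0.4]]

```text
time_s: 3.35
eef_pos: [489.1, -81.5, 50.7]
ee_rot: [0.0, 0.625, 0.781, -0.0]
force: [0.0, -0.1, 0.3]
grip_width: 0.698
```

move_arm:
  rows:
    - [[0,0,2,0,0.4],[0,0,3,0,0.4],[0,0,3,0,0.4]]

```text
time_s: 3.72
eef_pos: [489.1, -81.5, 47.7]
ee_rot: [0.0, 0.625, 0.781, -0.0]
force: [-0.5, -0.6, 0.3]
grip_width: 0.698
```

move_arm:
  rows:
    - [[0,0,1,0,0.4],[0,0,2,0,0.4],[0,0,2,0,0.4]]

```text
time_s: 4.1
eef_pos: [489.1, -81.5, 45.6]
ee_rot: [0.0, 0.625, 0.781, -0.0]
force: [-0.3, -0.0, -0.8]
grip_width: 0.702
```

move_arm:
  rows:
    - [[0,0,1,0,0.4],[0,0,2,0,0.4],[0,0,2,0,0.4]]

```text
time_s: 4.47
eef_pos: [489.0, -81.5, 43.5]
ee_rot: [0.0, 0.625, 0.781, -0.0]
force: [0.4, -0.5, 0.1]
grip_width: 0.698
```

move_arm:
  rows:
    - [[0,0,1,0,0.4],[0,0,2,0,0.4],[0,0,2,0,0.4]]

```text
time_s: 4.85
eef_pos: [489.2, -81.5, 42.9]
ee_rot: [0.001, 0.625, 0.781, -0.0]
force: [-7.1, 2.2, 18.1]
grip_width: 0.702
```

Contact at TCP z≈43, so the tips sit about 3 mm below the TCP. I'll raise 6 mm and push toward the rail.

move_arm:
  rows:
    - [[0,0,-6,0,0.4],[0,0,-6,0,0.4],[0,4,-6,0,0.4],[0,8,-6,0,0.4],[0,12,-6,0,0.4],[0,16,-6,0,0.4],[0,20,-6,0,0.4],[0,24,-6,0,0.4],[0,28,-6,0,0.4],[0,32,-6,0,0.4],[0,36,-6,0,0.4],[0,36,-6,0,0.4]]

```text
time_s: 6.35
eef_pos: [524.6, -73.5, 49.0]
ee_rot: [0.001, 0.625, 0.781, 0.0]
force: [0.9, 0.9, -0.3]
grip_width: 0.703
```

```bash
python3 st.py; python3 -c "
from h import *
for n in('top','side'):
    c=cap(n); print(n,plate(c))
    if n=='top':cv2.imwrite('pics/t3.png',cv2.resize(c['color'][130:290,210:380],None,fx=4,fy=3.7,interpolation=cv2.INTER_CUBIC))"
```

```text
t 6.35 home-frame [[-75.5 -34.1]] z 49.0 yaw 102.64 tilt [-1.e-03  9.e-04 -1.e+00] F [ 0.9   0.88 -0.33] Fh [1.07 0.67] grip 0.703
top []
side []
```

View pics/t3.png

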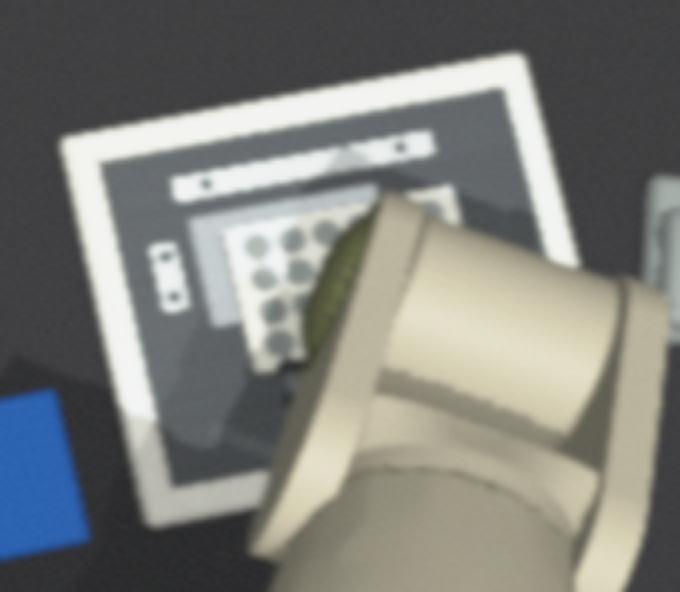

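The plate is now square to the rail (left edge at px ~225–260) and still short of it. I'll keep pushing, slowing near contact.

move_arm:
  rows:
    - [[0,3,0,0,0.4],[0,6,0,0,0.4],[0,9,0,0,0.4],[0,12,0,0,0.4],[0,14,0,0,0.4],[0,16,0,0,0.4],[0,17,0,0,0.4],[0,18,0,0,0.4],[0,18,0,0,0.4]]

```text
time_s: 7.58
eef_pos: [542.1, -69.7, 49.0]
ee_rot: [0.001, 0.625, 0.781, 0.0]
force: [-0.9, 0.4, 0.0]
grip_width: 0.698
```

```bash
python3 st.py
```

```text
t 7.575 home-frame [[-57.6 -34.2]] z 49.0 yaw 102.63 tilt [-0.0011  0.0011 -1.    ] F [-0.95  0.38  0.04] Fh [-0.85  0.57] grip 0.698
```

move_arm:
  rows:
    - [[0,1,0,0,0.4],[0,2,0,0,0.4],[0,2,0,0,0.4]]

```text
time_s: 7.95
eef_pos: [544.1, -69.2, 49.1]
ee_rot: [0.001, 0.625, 0.781, 0.0]
force: [-0.6, 0.1, 0.2]
grip_width: 0.7
```

```bash
python3 st.py
```

```text
t 7.95 home-frame [[-55.5 -34.1]] z 49.1 yaw 102.64 tilt [-0.0011  0.0013 -1.    ] F [-0.59  0.09  0.15] Fh [-0.56  0.21] grip 0.7
```

move_arm:
  rows:
    - [[0,1,0,0,0.4],[0,1.5,0,0,0.4],[0,1.5,0,0,0.4]]

```text
time_s: 8.32
eef_pos: [545.7, -68.9, 49.1]
ee_rot: [0.001, 0.625, 0.781, 0.0]
force: [-1.2, -0.0, -0.3]
grip_width: 0.696
```

move_arm:
  rows:
    - [[0,0.5,0,0,0.4],[0,1,0,0,0.4],[0,1,0,0,0.4]]

```text
time_s: 8.7
eef_pos: [546.3, -68.7, 49.0]
ee_rot: [0.001, 0.625, 0.781, -0.0]
force: [-3.7, 0.0, 2.4]
grip_width: 0.701
```

```bash
python3 st.py
```

```text
t 8.7 home-frame [[-53.2 -34.1]] z 49.0 yaw 102.63 tilt [-9.e-04  6.e-04 -1.e+00] F [-3.66  0.01  2.45] Fh [-3.57  0.8 ] grip 0.701
```

move_arm:
  rows:
    - [[0,1,0,0,0.4],[0,1,0,0,0.4],[0,-5,0,0,0.4],[0,-15,0,0,0.4],[0,-15,-20,0,0.4],[0,-15,-60,0,-1],[-30,0,-60,0,-1],[-60,30,-60,0,-1],[-93,53,-60,0,-1],[-93,53,-60,0,-1],[-93,53,-60,0,-1]]

```text
time_s: 10.07
eef_pos: [617.7, -147.4, 108.9]
ee_rot: [0.0, 0.625, 0.781, -0.0]
force: [-0.2, 0.0, 0.6]
grip_width: -0.002
```

```bash
python3 st.py; python3 -c "
from h import *
for n in('top','side'):
    c=cap(n); print(n,plate(c))
    cv2.imwrite('pics/%s4.png'%n,cv2.resize(c['color'][110:290,200:380],None,fx=3.3,fy=3.3,interpolation=cv2.INTER_CUBIC))"
```

```text
t 10.075 home-frame [[  -0.6 -126.5]] z 108.9 yaw 102.63 tilt [-3.e-04  1.e-04 -1.e+00] F [-0.15  0.04  0.64] Fh [-0.14  0.07] grip -0.002
top [(185, array([ 6.8, -3. ]), array([ 99.9, 122.8]), 0.37), (195, array([ 6.8, -2.6]), array([ 99. , 121.4]), 0.38), (205, array([ 6.5, -1.7]), array([119.6,  98.1]), 89.82)]
side [(185, array([6.5, 3.7]), array([131.4, 100.1]), 88.55), (195, array([6.3, 3.8]), array([129. ,  99.1]), 88.52), (205, array([6.5, 4.5]), array([125.5,  98.7]), 88.52)]
```

View pics/side4.png

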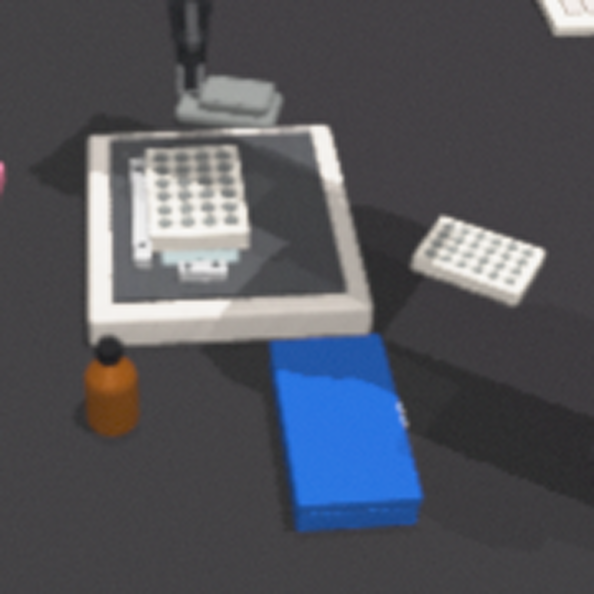

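The plate lies along the rail (px 195,195), with a window strip showing before the end stop. The jaws hang shut beyond its -y end. Lower and push toward the end stop.

move_arm:
  rows:
    - [[0,0,20,0,-1],[0,0,40,0,-1],[0,0,50,0,-1],[0,0,54,0,-1],[0,0,54,0,-1]]

```text
time_s: 10.8
eef_pos: [617.9, -147.1, 55.7]
ee_rot: [0.001, 0.625, 0.781, 0.0]
force: [0.2, -0.2, 0.1]
grip_width: -0.002
```

```bash
python3 st.py
```

```text
t 10.8 home-frame [[  -0.3 -126.2]] z 55.7 yaw 102.67 tilt [-9.e-04  9.e-04 -1.e+00] F [ 0.15 -0.21  0.08] Fh [ 0.11 -0.23] grip -0.002
```

move_arm:
  rows:
    - [[4,0,0,0,-1],[8,0,0,0,-1],[12,0,0,0,-1],[16,0,0,0,-1],[20,0,0,0,-1],[24,0,0,0,-1],[27,0,0,0,-1],[30,0,0,0,-1],[33,0,0,0,-1],[36,0,0,0,-1],[36,0,0,0,-1]]

```text
time_s: 12.18
eef_pos: [610.0, -111.7, 55.7]
ee_rot: [0.001, 0.625, 0.781, 0.0]
force: [0.2, 1.4, -0.0]
grip_width: 0.002
```

```bash
python3 st.py; python3 -c "
from h import *
c=cap('side'); cv2.imwrite('pics/s5.png',cv2.resize(c['color'][130:230,210:320],None,fx=5,fy=5,interpolation=cv2.INTER_CUBIC))"
```

```text
t 12.175 home-frame [[ -0.4 -89.9]] z 55.7 yaw 102.68 tilt [-6.e-04  8.e-04 -1.e+00] F [ 0.19  1.42 -0.04] Fh [0.49 1.35] grip 0.002
```

View pics/s5.png

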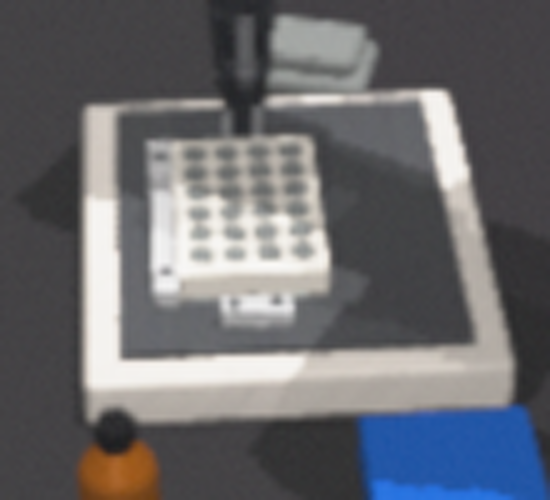

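The plate is nearly at the end stop (px 258,300) and still along the rail. Creep on until the force rises.

move_arm:
  rows:
    - [[2,0,0,0,-1],[4,0,0,0,-1],[6,0,0,0,-1],[7,0,0,0,-1],[8,0,0,0,-1],[8,0,0,0,-1]]

```text
time_s: 12.98
eef_pos: [608.2, -103.9, 55.6]
ee_rot: [0.0, 0.625, 0.781, 0.0]
force: [0.4, -0.4, -0.5]
grip_width: 0.0
```

move_arm:
  rows:
    - [[1,0,0,0,-1],[2,0,0,0,-1],[2,0,0,0,-1]]

```text
time_s: 13.35
eef_pos: [607.8, -101.8, 55.6]
ee_rot: [0.0, 0.625, 0.781, 0.0]
force: [-0.5, -0.7, -0.3]
grip_width: -0.004
```

```bash
python3 st.py
```

```text
t 13.35 home-frame [[ -0.5 -79.8]] z 55.6 yaw 102.68 tilt [-3.e-04  7.e-04 -1.e+00] F [-0.52 -0.68 -0.32] Fh [-0.66 -0.55] grip -0.004
```

move_arm:
  rows:
    - [[0.5,0,0,0,-1],[1,0,0,0,-1],[1,0,0,0,-1]]

```text
time_s: 13.72
eef_pos: [607.5, -100.8, 55.7]
ee_rot: [0.0, 0.625, 0.781, 0.0]
force: [-0.3, -0.9, -1.1]
grip_width: 0.001
```

move_arm:
  rows:
    - [[0.5,0,0,0,-1],[1,0,0,0,-1],[1,0,0,0,-1]]

```text
time_s: 14.1
eef_pos: [607.4, -100.1, 55.7]
ee_rot: [0.001, 0.625, 0.781, 0.0]
force: [-0.1, -3.6, -1.0]
grip_width: 0.003
```

move_arm:
  rows:
    - [[0.5,0,0,0,-1],[1,0,0,0,-1],[1,0,0,0,-1]]

```text
time_s: 14.48
eef_pos: [607.4, -100.0, 55.9]
ee_rot: [0.001, 0.625, 0.781, -0.0]
force: [2.2, -5.9, -1.6]
grip_width: -0.002
```

```bash
python3 st.py
```

```text
t 14.475 home-frame [[ -0.4 -77.9]] z 55.9 yaw 102.67 tilt [-0.0024  0.0013 -1.    ] F [ 2.22 -5.91 -1.58] Fh [ 0.89 -6.25] grip -0.002
```

Contact at the end stop. Back off, lift over, and give the long side a squaring nudge with spread jaws.

move_arm:
  rows:
    - [[-6,0,0,0,-1],[-12,0,0,0,-1],[-12,0,-30,0,-1],[-12,0,-60,0,-1],[0,-30,-60,0,0.4],[30,-55,-60,0,0.4],[60,-80,-60,0,0.4],[78,-80,-60,0,0.4],[78,-80,-60,0,0.4]]

```text
time_s: 15.6
eef_pos: [512.7, -40.7, 115.9]
ee_rot: [0.002, 0.624, 0.781, 0.0]
force: [0.1, 0.7, 0.2]
grip_width: 0.702
```

```bash
python3 st.py; python3 -c "
from h import *
c=cap('side'); cv2.imwrite('pics/s6.png',cv2.resize(c['color'][130:230,210:320],None,fx=5,fy=5,interpolation=cv2.INTER_CUBIC))"
```

```text
t 15.6 home-frame [[-80.    0.5]] z 115.9 yaw 102.75 tilt [-0.0026  0.0021 -1.    ] F [0.14 0.66 0.21] Fh [0.28 0.61] grip 0.702
```

View pics/s6.png

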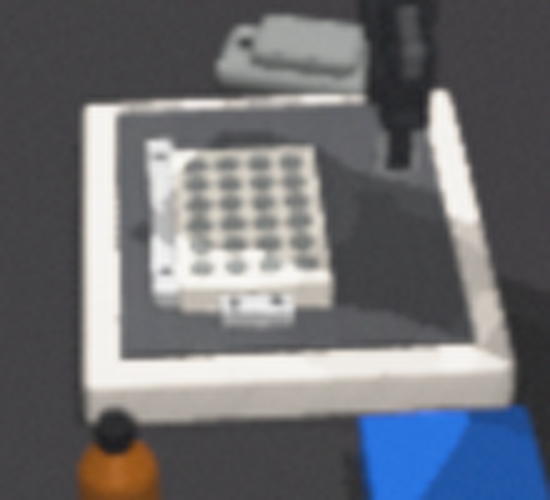

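The plate touches both stops in the picture. Final nudge toward the rail.

move_arm:
  rows:
    - [[0,0,30,0,0.4],[0,0,55,0,0.4],[0,0,66,0,0.4],[0,0,66,0,0.4],[0,6,66,0,0.4],[0,12,66,0,0.4],[0,18,66,0,0.4],[0,22,66,0,0.4],[0,24,66,0,0.4],[0,25,66,0,0.4],[0,25.5,66,0,0.4],[0,25.5,66,0,0.4]]

```text
time_s: 17.15
eef_pos: [538.0, -35.9, 49.8]
ee_rot: [0.002, 0.624, 0.781, -0.0]
force: [0.0, -0.8, 0.1]
grip_width: 0.703
```

move_arm:
  rows:
    - [[0,0.5,0,0,0.4],[0,1,0,0,0.4],[0,1,0,0,0.4]]

```text
time_s: 17.52
eef_pos: [539.0, -35.7, 49.9]
ee_rot: [0.002, 0.624, 0.781, -0.0]
force: [-0.7, -0.5, 0.9]
grip_width: 0.7
```

```bash
python3 st.py
```

```text
t 17.525 home-frame [[-53.3  -0.3]] z 49.9 yaw 102.71 tilt [-0.0028  0.0021 -1.    ] F [-0.75 -0.5   0.91] Fh [-0.84 -0.33] grip 0.7
```

move_arm:
  rows:
    - [[0,0.5,0,0,0.4],[0,1,0,0,0.4],[0,1,0,0,0.4]]

```text
time_s: 17.9
eef_pos: [539.0, -35.7, 49.8]
ee_rot: [0.001, 0.625, 0.781, -0.001]
force: [-6.9, -1.7, 4.1]
grip_width: 0.703
```

move_arm:
  rows:
    - [[0,0.5,0,0,0.4],[0,1,0,0,0.4],[0,1,0,0,0.4]]

```text
time_s: 18.27
eef_pos: [539.1, -35.7, 49.8]
ee_rot: [-0.0, 0.625, 0.781, -0.002]
force: [-7.8, -2.6, 5.9]
grip_width: 0.699
```

```bash
python3 st.py
```

```text
t 18.275 home-frame [[-53.1  -0.3]] z 49.8 yaw 102.69 tilt [-0.0019 -0.003  -1.    ] F [-7.82 -2.58  5.87] Fh [-8.19 -0.82] grip 0.699
```

Firm against the rail at the same reading as before. Retreat and check.

move_arm:
  rows:
    - [[0,-5,0,0,0.4],[0,-20,0,0,0.4],[0,-30,0,0,0.4],[0,-30,-40,0,0.4],[0,-60,-90,0,0.4],[0,-100,-140,0,0.4],[30,-140,-170,0,0.4],[80,-150,-170,0,0.4],[130,-150,-170,0,0.4],[180,-150,-170,0,0.4],[180,-150,-170,0,0.4]]

```text
time_s: 19.65
eef_pos: [352.7, 109.6, 220.1]
ee_rot: [0.0, 0.623, 0.782, -0.001]
force: [0.1, -0.6, -0.7]
grip_width: 0.702
```

```bash
python3 st.py; python3 - <<'E'
from h import *
for n in('top','side'):
    c=cap(n); g=c['color']
    cv2.imwrite('pics/%s7.png'%n,cv2.resize(g[130:280,190:400] if n=='top' else g[110:260,180:390],None,fx=3.8,fy=3.8,interpolation=cv2.INTER_CUBIC))
    # grey well covers' centres on the plate top (z 60): mean = plate centre
    b=cv2.resize(g.min(axis=2),None,fx=4,fy=4,interpolation=cv2.INTER_CUBIC)
    m=cv2.adaptiveThreshold(b,255,cv2.ADAPTIVE_THRESH_MEAN_C,cv2.THRESH_BINARY_INV,41,8)
    _,_,st,ce=cv2.connectedComponentsWithStats(m)
    P=w2h(plane(c,(ce+.5)/4-.5,60)); ok=(np.abs(P[:,0])<42)&(np.abs(P[:,1])<62)&(st[:,4]>60)&(st[:,4]<700)
    Q=P[ok]; r=cv2.minAreaRect(Q.astype(np.float32)); print(n,len(Q),'mean',Q.mean(0).round(2),'rect',np.round(r[0],2),np.round(r[1],1),round(r[2],2))
    # visible front edges of the bed/rail reference
    print(' rail/end-stop expected px',proj(c,np.c_[h2w([[43,-15],[0,64]]),[52,52]]).round(1).tolist())
E
```

```text
t 19.65 home-frame [[-203.6  181.9]] z 220.1 yaw 102.98 tilt [-0.0017 -0.0021 -1.    ] F [ 0.13 -0.57 -0.67] Fh [ 0.01 -0.58] grip 0.702
top 24 mean [ 0.52 -0.56] rect [ 0.64 -0.5 ] [96.8 58.1] 89.99
 rail/end-stop expected px [[285.9, 177.6], [254.9, 203.9]]
side 7 mean [-1.5  -0.98] rect [-0.14 -1.28] [94.6 19.3] 89.89
 rail/end-stop expected px [[244.4, 172.2], [260.6, 188.8]]
```

View pics/top7.png

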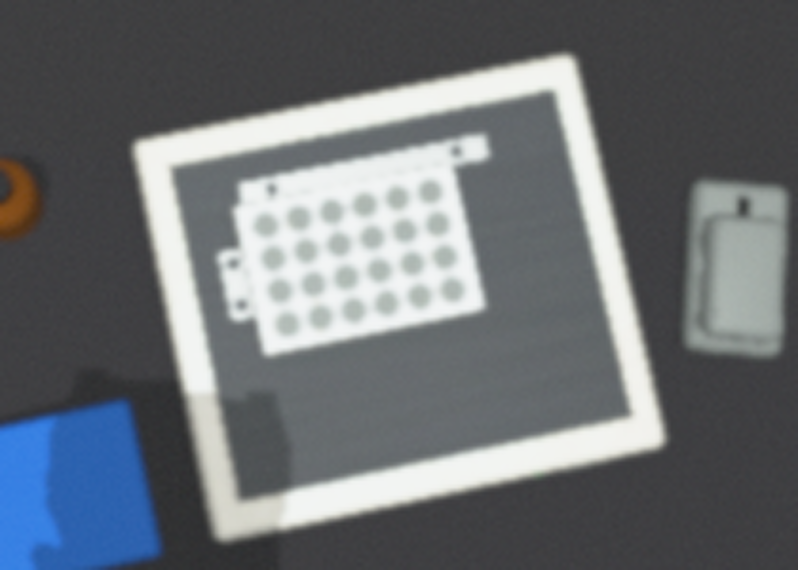

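The 24 well covers put the plate centre at (0.5, -0.6) mm from home and square. The picture shows it flush with both the rail and the end stop, with the arm clear.

```bash
python3 -c "
from rig import ctrl
print(ctrl.finish_job())"
```

```text
the job is handed in; nothing more can be done
None
```

The plate is home against both stops and the job is handed in. It took about 20 s of the 72 s allowed; no verdict was reported.

I pushed the larger white plate with spread jaws squarely against the long rail, then with shut jaws along the rail to the end stop. A last spread-jaw nudge pressed it back onto the rail, and then I withdrew the arm.

**Contact forces:** pushing loads rose to about 4–8 N when the plate met each stop. Probing the bed for height gave about 18 N, all well under the limits.

**Last top-view check:** all 24 well covers were found. They put the plate centre at (+0.5, -0.6) mm from home, and the well grid was square to the imager to about 0.01°. The calibration itself is only good to about 2 mm. The picture shows the plate flush with both stops and the arm clear of it.

**Bystanders:** I never touched the bottle, mouse or slide box, and they look unmoved. I did not measure their positions.

**Checks that failed:** the last side-view check found only 7 of the 24 wells, so it confirmed nothing. The plate-outline check also failed once the plate blended with the white stops.

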